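# Weigh the bottle in its carrier on the sprung scale

### The arm

A 6-joint arm with a two-finger parallel gripper is mounted at the origin on a cart in front of the work surface, level with it; the furniture and walls round the work are solid. World frame = base frame: x ahead of the robot, y to its left, z up, the work surface at z = 0. Lengths are in mm, angles in rad, forces in N, time in s.
With the tool pointing down it reaches from about 300 to 950 mm from the base axis. Payload 3.1 kg.
Tool frame: the origin (TCP) lies midway between the tips of the shut fingers; the grasp point (between the pads) lies r.tcp_to_grasp behind it (r.tcp_to_grasp is the distance from the TCP to the grasp point, in mm); z points along the fingers, y is the line along which they close (so a half turn about z gives the same grasp; the last joint's range is limited). The gripper opens to 85 mm and grips with 20 to 120 N. Pads are 22 mm wide; open, the fingers measure 114 mm over their backs; the gripper's body (76 mm by 85 mm) begins 54 mm behind the grasp point. The pads swing forward as they close: fully open they stand 13 mm farther back than shut.
Start: joints at [1.067, 0.308, 1.634, -0, 1.2, -0.07], TCP at [262.727, 567.104, 231.272] pointing down, gripper open.
Joint ranges: [-3.06, 3.06], [-0.79, 1.96], [0.05, 2.63], [-1.19, 4.34], [0.05, 2.64], [-2.94, 2.94]. Speed limits (rad/s): [2.79, 2.79, 3.14, 3.14, 3.14, 3.14].

### API

Orientations are given as [roll, pitch, yaw] about the fixed x, y, z axes, in that order (R = Rz(yaw) Ry(pitch) Rx(roll)).
In Python, from workcell import r gives the robot as it stands.
- The arm moves only by the tool move_arm, never from a script. Its arguments are lists of equal length, an entry for each row: "slide": the shift along the tool's x, y, z in mm, a list of three; "turn": the turn, a rotation vector about the tool's x, y, z in rad, a list of three; "grip": the gripper command: -1 is shut, 1 is fully open, values between are in proportion. In form: {"slide": [[x, y, z], ...], "turn": [[ax, ay, az], ...], "grip": [grip, ...]}. A call has 1 to 10 rows; each row is the pose to reach, as a shift and turn from the pose commanded when the call began, along the tool's axes at that moment; what a row does not reach only later rows make up. A row lasts 1/10 s, in which the tool goes at most 50 mm and 8.59 degrees, less where a joint would pass 70% of its speed; a pose out of reach is approached as far as the arm can. A call with a gripper value outside its range is refused whole. The fingers move at their own pace and stop on an object; the grip force is fixed at half the most. Time passes only in rows, so rows that repeat a pose let the fingers close. It gives the time, the measured TCP pose, the force, the opening and the grip force at its end, in the units of the state.
- r.get_state(): the state, without advancing time (a new reading comes with each control period).
- r.snapshot(name): name is "scene" or "side" or "wrist"; returns the picture (400x640x3 uint8, blue, green, red); there is no depth.
- r.calibration(name): a dict with "fov_y" (degrees; the focal length in pixels is half the picture's height over the tangent of half this angle, whatever the lens; pixels are square), "cx", "cy" (the principal point, pixels), "rvec" (rotation vector, rad) and "tvec" (3), from world to camera coordinates, as OpenCV has them. Camera axes: x right, y down, z forward; pixel columns grow to the right and rows downward; lengths in mm; the calibration is good to about 2 mm. The wrist camera is an equidistant fisheye: a pixel r from the principal point sees the ray r / f radians off the axis. A picture is of the moment at which its call begins: read the wrist's pose just before it. calibration takes no time and is no camera call; for the wrist camera it gives the pose at the moment of the call.
- r.finish_job(): hands the job in; it is judged then, once.
Trained networks look in the newest picture that a camera, given by its name, has taken for a name from the list of things; names that differ only in an ending like _2 or _b are one class to them, and where a whole thing is asked for, a point or a joint stands for the part that bears it (a point fixed in the world has none). Each returns a list of dicts, best first, with "p" (0 to 1); they miss things now and then, are a little off and sometimes report something else, mostly with a low value. They report only what shows in the picture. A call takes as long as a camera call.
- r.look_for(camera, query): "bbox" ([left, top, width, height] in pixels, round what is visible of it).
- r.trace(camera, query): "mask" (400x640 bool, what is visible of it) and "bbox" ([left, top, width, height] in pixels, round what is visible of it).
- r.tip_of(camera, query): "at" ([column, row] in pixels: a listed point, or the origin of a listed thing).
The state is a dict: "time_s": time; "joint_positions": joint angles; "joint_vel": joint speeds; "tau": joint torques, N m; "position": TCP position; "ee_rot": TCP orientation; "force": force on the tool from outside, world axes, zero at the start; "ft_torque": the same for the moment, N m; "gripper_width": opening from 0.0 (shut) to 1.0 (fully open); "grip_force": force on a finger pad.
Only numpy, scipy, OpenCV 4.12 (cv2) and the standard library are available. Lean on these libraries where they do the work, as an engineer would, in place of code of your own. Each camera call takes 0.05 s, during which the arm holds its last target. There are 200 camera calls.

### The job

Weigh the round bottle: take the carrier that holds it by its grip post, hang it by its bail on the hook of the sprung scale, keeping it upright, and let the load down slowly, without dropping it, until the pointer settles. Leave it hanging free and still, and leave the carrier with the square block where it stands.

Things in the scene. Friction and masses are not known exactly. Their poses are not given: they have to be found in the camera images.
- vial_carrier_grip (a point): Mid-grip of the loose carrier (0.25-0.35 kg) holding a round brown bottle 34x78: tray 60x76 (x, y) with an 8 mm wire bail along y over it, on top an upright square post 16x16, sides along x and y, 64 tall. Point: in the post, 195 above the tray's underside, 20 below the post's top; bail's underside is 54 below it, bottle's top 114 below. Bail opening 64 wide: the hook passes along x, either way.
- cube_carrier_grip (a point): The same point of an identical loose carrier that holds a black square block, about 40 mm, instead of the bottle; stays where it stands. Either carrier may be the one nearer the scale.
- hook_seat (a point): Top of the lowest part of the hook (7 mm rod), where the bail rests; 218 mm above the worktop when unloaded. z up; x points along the hook to the fixed white column (60 wide, 249 tall, front 102 mm from here). Level 8 mm either way; at -x the rod turns up to a free tip 27 mm away, 16 mm higher; at +x it rises 15 mm. So the bail comes from -x over the tip, then down. Hook moves only vertically.
- scale_hook (a joint): How far hook and pointer have sunk from their unloaded place, in m: 0 unloaded (top), 0.07 at the lower stop. The spring yields 12 mm per newton: the bottle's carrier hanging free sinks it by about 27 to 45 mm. Pressed lower, it comes up again when let go.

How it is judged:
By the outcome, as a careful person would: the job done as asked, in the order asked, and still so for the second after the job is handed in, with the robot touching nothing.
It also fails if it takes over 51 s, if anything falls off the work surface, if the arm or the gripper's body presses on something with over 40 N, if the wrist force passes 120 N, or if a joint passes its speed limit or range.

## Working session

There is one attempt and no reset: what is moved stays moved. The work goes in short steps, Python scripts to look and compute and a tool call to move; the robot and the scene stay as the last step left them, time stands still between calls to the robot, and variables do not carry over. Pictures are saved under pics/ and viewed, at most 12 in all, crops included, and the job is handed in when it is done.

Besides the shell and the picture viewer there is one more tool, called after ">>>" as name(argument=value, ...) on one line, values as JSON. move_arm: Moves the arm, as the interface text tells. Its arguments: {"type":"object","properties":{"slide":{"type":"array","items":{"type":"array","items":{"type":"number"}}},"turn":{"type":"array","items":{"type":"array","items":{"type":"number"}}},"grip":{"type":"array","items":{"type":"number"}}},"required":["slide","turn","grip"]}

```bash
mkdir -p pics; ls
cat > h.py <<'E'
import numpy as np, cv2
from workcell import r
from scipy.spatial.transform import Rotation as R
def ray(cam,px,c=None):
    c=c or r.calibration(cam); f=200/np.tan(np.radians(c['fov_y'])/2)
    d=np.array([(px[0]-c['cx'])/f,(px[1]-c['cy'])/f])
    M=cv2.Rodrigues(np.array(c['rvec'],float))[0]; t=np.array(c['tvec'],float).ravel()
    if cam=='wrist':
        a=np.hypot(*d); v=np.array([*(d/max(a,1e-9)*np.sin(a)),np.cos(a)])
    else: v=np.array([*d,1.])
    v=M.T@v; return -M.T@t, v/np.linalg.norm(v)
def tri(rays):
    A=np.zeros((3,3));b=np.zeros(3)
    for o,v in rays:
        P=np.eye(3)-np.outer(v,v);A+=P;b+=P@o
    x=np.linalg.solve(A,b)
    return x,[round(float(np.linalg.norm((np.eye(3)-np.outer(v,v))@(x-o))),1) for o,v in rays]
def proj(cam,X):
    c=r.calibration(cam); f=200/np.tan(np.radians(c['fov_y'])/2)
    M=cv2.Rodrigues(np.array(c['rvec'],float))[0]; p=M@np.array(X,float)+np.array(c['tvec'],float).ravel()
    if cam=='wrist':
        h=np.hypot(p[0],p[1]);a=np.arctan2(h,p[2]);q=p[:2]/h*a
    else:q=p[:2]/p[2]
    return q*f+[c['cx'],c['cy']]
E
python3 - <<'E'
from h import *
s=r.get_state();print({k:np.round(v,3).tolist() for k,v in s.items()},r.tcp_to_grasp)
for c in('scene','side','wrist'):
    im=r.snapshot(c);cv2.imwrite(f'pics/{c}0.png',im)
    k=r.calibration(c);print(c,k)
    for q in('vial_carrier_grip','cube_carrier_grip','hook_seat'):
        print(c,q,[(round(d['p'],2),np.round(d['at']).tolist()) for d in r.tip_of(c,q)[:3]])
a=cv2.imread('pics/scene0.png');b=cv2.imread('pics/side0.png')
cv2.imwrite('pics/both0.png',cv2.resize(np.vstack([a,b]),(480,600)))
E
```

```text
pics
{'time_s': 0.0, 'joint_positions': [1.067, 0.309, 1.635, -0.0, 1.2, -0.07], 'joint_vel': [-0.0, -0.0, -0.0, -0.0, 0.001, 0.002], 'tau': [-0.0, -41.525, -27.667, 0.0, 0.01, 0.0], 'position': [262.331, 566.371, 230.043], 'ee_rot': [-3.139, -0.0, 2.708], 'force': [-0.432, -0.392, -0.248], 'ft_torque': [-0.049, -0.026, -0.016], 'grip_force': 0.0, 'gripper_width': 1.0} 18.700000000000003
scene {'fov_y': 45.247458705635395, 'cx': 324.3691532323283, 'cy': 199.6020939149873, 'rvec': array([ 0.71756955, -2.7191962 ,  0.93863704]), 'tvec': array([396.48102074, 425.52954944, 926.39545984])}
scene vial_carrier_grip [(0.72, [311.0, 159.0])]
scene cube_carrier_grip [(0.81, [412.0, 182.0])]
scene hook_seat [(0.69, [289.0, 241.0])]
side {'fov_y': 45.68896871862712, 'cx': 319.29376989834566, 'cy': 193.8521820222179, 'rvec': array([ 2.25231956, -0.64229783,  0.26978951]), 'tvec': array([-503.01454777,  298.16814546, 1148.38849925])}
side vial_carrier_grip [(0.63, [384.0, 224.0])]
side cube_carrier_grip []
side hook_seat [(0.56, [300.0, 177.0])]
wrist {'fov_y': 65.70646984690485, 'cx': 318.67248468802836, 'cy': 204.16590897794248, 'rvec': array([-2.43861607, -1.55649152, -0.22181257]), 'tvec': array([-625.14768494,  -36.30120975,  378.16192583])}
wrist vial_carrier_grip []
wrist cube_carrier_grip []
wrist hook_seat []
```

View pics/scene0.png

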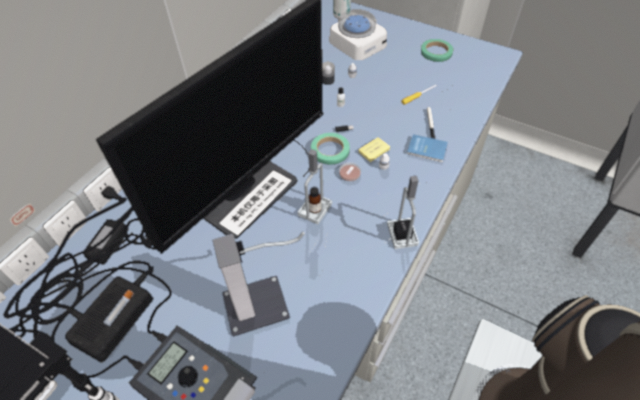

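View pics/side0.png

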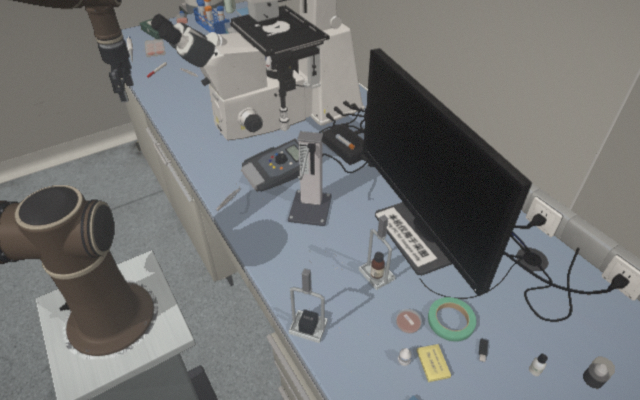

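Run:
```python
from h import *
print('vial',tri([ray('scene',(311,159)),ray('side',(384,224))]))
print('hook',tri([ray('scene',(289,241)),ray('side',(300,177))]))
o,v=ray('scene',(412,182));print('cube@z195',o+v*(195-o[2])/v[2])
for c in('scene','side'):print(c,ray(c,(320,200)))
```

```text
vial (array([ 624.63375818, -235.60092488,  188.84126519]), [0.0, 0.0])
hook (array([534.40522384,  -8.3010369 , 211.3973532 ]), [4.5, 4.5])
cube@z195 [ 394.38930899 -279.5693646   195.        ]
scene (array([217.65766807, 399.66734518, 994.67195496]), array([ 0.32094258, -0.52853539, -0.7859047 ]))
side (array([ 101.09269549, -804.46540322, 1001.66846081]), array([ 0.37563052,  0.61296723, -0.69510639]))
```

The scene picture shows the bottle carrier (post ≈ (312,160), tray ≈ (314,210)), the cube carrier ≈ (403,235) and the scale column ≈ (230,270) with its hook reaching to ≈ (300,237). The side picture shows the bottle carrier ≈ (380,260), the cube carrier ≈ (308,320) and the column ≈ (312,170).

Run:
```python
import cv2,numpy as np
a=cv2.imread('pics/scene0.png');b=cv2.imread('pics/side0.png')
def z(i,x,y,w,h,k): return cv2.resize(i[y:y+h,x:x+w],None,fx=k,fy=k,interpolation=cv2.INTER_CUBIC)
t=np.hstack([z(a,210,140,130,100,3),z(a,210,220,130,100,3)])
u=np.hstack([z(b,350,200,65,100,4)[:300],z(b,280,125,65,100,4)[:300],z(b,280,260,65,75,4)])
print(t.shape,u.shape)
w=min(t.shape[1],u.shape[1])
u=u[:, :780]
cv2.imwrite('pics/z0.png',np.vstack([t,u]))
```

```text
(300, 780, 3) (300, 780, 3)
```

View pics/z0.png

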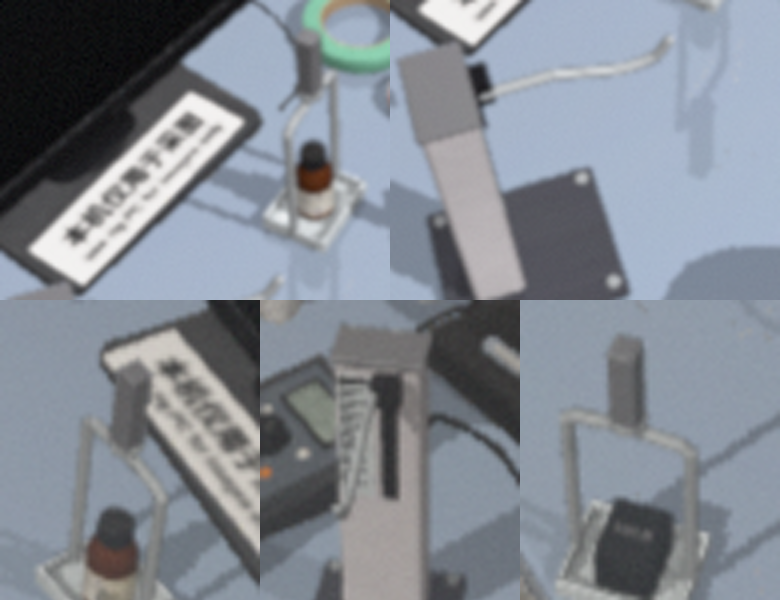

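Run:
```python
from h import *
def atz(c,p,z):
    o,v=ray(c,p);return np.round(o+v*(z-o[2])/v[2],1)
S=lambda x,y:(210+(x-390)/3,220+y/3); V=lambda x,y:(210+x/3,140+y/3)
print('bail scene',atz('scene',V(290,133),145),atz('scene',V(336,78),145))
print('bail side',atz('side',(350+88/4,200+120/4),145),atz('side',(350+161/4,200+198/4),145))
print('cubebail side',atz('side',(280+(566-520)/4,260+115/4),145),atz('side',(280+(690-520)/4,260+150/4),145))
print('hook tip sc',atz('scene',S(670,40),236),'mid',atz('scene',S(630,66),218),atz('scene',S(555,73),230),'col',atz('scene',S(484,97),230))
print('tip side',atz('side',(300,177.5),236),atz('side',(300,177.5),218))
for p in[(400,62),(458,43),(480,130),(417,145)]:print('coltop',atz('scene',S(*p),249))
for p in[(333,360),(345,325),(432,335),(428,368)]:print('coltop side',atz('side',(280+(p[0]-260)/4,125+(p[1]-300)/4),249))
for p in[(583,175),(435,215),(622,290)]:print('base',atz('scene',S(*p),10))
print('post',atz('scene',V(310,38),213),atz('side',(350+132/4,200+68/4),213))
```

```text
bail scene [ 614.6 -196.5  145. ] [ 612.2 -263.4  145. ]
bail side [ 616.  -205.4  145. ] [ 615.7 -277.7  145. ]
cubebail side [ 365.6 -252.   145. ] [ 410.9 -306.6  145. ]
hook tip sc [514.7 -25.  236. ] mid [533.6  -5.2 218. ] [567.2  28.8 230. ] col [595.8  65.3 230. ]
tip side [515.  -36.2 236. ] [524.8 -18.1 218. ]
coltop [646.8  78.5 249. ]
coltop [623.9  49.3 249. ]
coltop [574.9  93.6 249. ]
coltop [601.5 120.4 249. ]
coltop side [578.8  82.6 249. ]
coltop side [605.1 112.1 249. ]
coltop side [648.6  71.4 249. ]
coltop side [627.1  42.  249. ]
base [596.3 -11.   10. ]
base [675.2  72.8  10. ]
base [519.1  54.2  10. ]
post [ 617.7 -235.8  213. ] [ 620.6 -233.7  213. ]
```

```bash
cat >> h.py <<'E'
def go(pos,yaw,roll=np.pi,grasp=True,start=None):
    """slide/turn to bring grasp point (or TCP) to pos with tool down; relative to measured pose unless start=(p,rpy)"""
    s=r.get_state()
    p0,e0=(s['position'],s['ee_rot']) if start is None else start
    R0=R.from_euler('xyz',e0);R1=R.from_euler('xyz',[np.pi,0,yaw])
    t=np.array(pos,float)
    if grasp:t=t-[0,0,r.tcp_to_grasp]
    return np.round(R0.inv().apply(t-np.array(p0)),1).tolist(),np.round((R0.inv()*R1).as_rotvec(),4).tolist()
E
python3 - <<'E'
from h import *
print(tri([ray('scene',(325,108)),ray('side',(490,287))]),tri([ray('scene',(153,240)),ray('side',(368,160))]),tri([ray('scene',(320,0)),ray('side',(530,187))]))
# TCP target above vial: first lift, then travel
print(go((262,566,400),2.708,grasp=False)); print(go((619,-235,390),np.pi/2,grasp=False))
E
```

```text
(array([ 731.70225575, -471.20120557,  128.47631117]), [11.8, 11.8]) (array([833.78581345,  80.78011171,  90.21912161]), [20.1, 20.1]) (array([ 735.88206236, -472.46717988,  431.87794695]), [3.9, 3.9])
([0.2, -1.3, -168.7], [0.0001, -0.0, -0.0002])
([-660.4, -578.1, -158.7], [0.0001, -0.0001, 1.137])
```

>>> move_arm(slide=[[0,0,-100],[0,0,-160],[-660,-578,-159],[-660,-578,-159],[-660,-578,-159],[-660,-578,-159],[-660,-578,-159],[-660,-578,-159],[-660,-578,-159],[-660,-578,-159]], turn=[[0,0,0],[0,0,0],[0,0,1.137],[0,0,1.137],[0,0,1.137],[0,0,1.137],[0,0,1.137],[0,0,1.137],[0,0,1.137],[0,0,1.137]], grip=[1,1,1,1,1,1,1,1,1,1])

```text
time_s: 1.6
position: [425.1, 200.5, 358.7]
ee_rot: [3.14, -0.0, 1.567]
force: [1.7, 0.0, 0.3]
gripper_width: 1.001
grip_force: 0.0
```

Run:
```python
from h import *
s=r.get_state();print(s['position'],s['ee_rot'],s['time_s'],s['joint_vel']);print(go((619,-235,390),np.pi/2,grasp=False))
```

```text
[425.05724947 200.46851429 358.674435  ] [ 3.14030714e+00 -4.10278459e-04  1.56650619e+00] 1.6 [-1.06426277e+00 -8.85429703e-02  1.44390513e-02  2.25148432e-04
  6.16915626e-02 -2.24139569e-01]
([-434.6, 195.8, -31.3], [0.0013, -0.0004, -0.0043])
```

>>> move_arm(slide=[[-420,190,-28],[-420,190,-28],[-420,190,-28],[-420,190,-28],[-420,190,-28],[-420,190,-28],[-420,190,-28],[-420,190,-28],[-420,190,-28],[-420,190,-28]], turn=[[0,0,0],[0,0,0],[0,0,0],[0,0,0],[0,0,0],[0,0,0],[0,0,0],[0,0,0],[0,0,0],[0,0,0]], grip=[1,1,1,1,1,1,1,1,1,1])

```text
time_s: 2.6
position: [615.6, -222.8, 385.4]
ee_rot: [3.141, 0.002, 1.566]
force: [0.1, 0.3, 0.3]
gripper_width: 0.997
grip_force: 0.0
```

Run:
```python
from h import *
s=r.get_state();print(s['position'],s['ee_rot'],s['time_s'])
c=r.calibration('wrist');im=r.snapshot('wrist');cv2.imwrite('pics/w1.png',im)
for q in('vial_carrier_grip','hook_seat'):
    print(q,[(round(d['p'],2),np.round(d['at']).tolist()) for d in r.tip_of('wrist',q)[:3]])
print(proj('wrist',(619,-235,195)),proj('wrist',(619,-235,215)),proj('wrist',(534,-9,218)))
```

```text
[ 615.59796031 -222.78717346  385.35432039] [3.14141280e+00 2.20920455e-03 1.56631372e+00] 2.6
vial_carrier_grip []
hook_seat []
[322.52979764 197.15362499] [322.73382322 202.0801386 ] [239.41449105  -8.6914001 ]
```

View pics/w1.png

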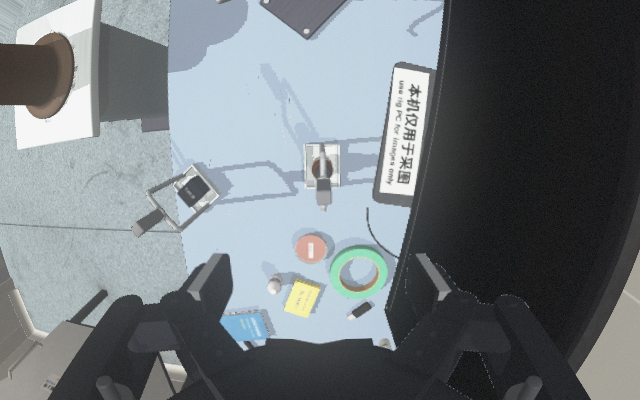

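Run:
```python
from h import *
a=cv2.imread('pics/w1.png')[132:222,285:365];cv2.imwrite('pics/w1z.png',cv2.resize(a,None,fx=6,fy=6,interpolation=cv2.INTER_CUBIC))
```

```text
(no output)
```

View pics/w1z.png

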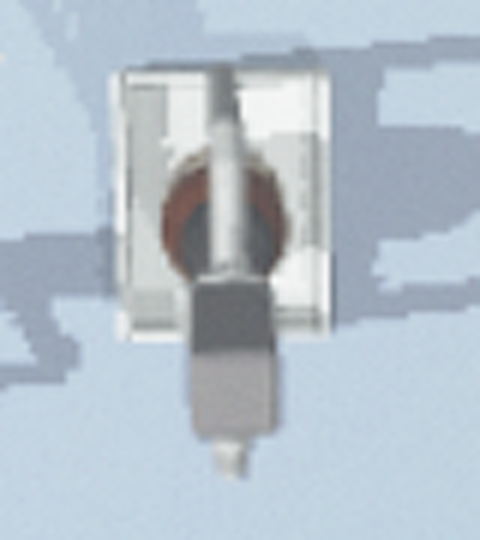

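Run:
```python
from h import *
T=cv2.imread('pics/w1.png')[188:208,312:336]
s=r.get_state();c=r.calibration('wrist');im=r.snapshot('wrist')
m=cv2.matchTemplate(im,T,cv2.TM_CCOEFF_NORMED);_,v,_,l=cv2.minMaxLoc(m)
px=(l[0]+11.8,l[1]+9.8);o,d=ray('wrist',px,c);P=o+d*(215-o[2])/d[2]
print(v,px,P,s['position'],s['ee_rot'])
print(go((P[0],P[1],195),np.pi/2))
```

```text
0.9552931189537048 (324.8, 202.8) [ 621.1668921 -235.7880246  215.       ] [ 614.33747896 -217.70662042  385.46805216] [-3.14028604e+00 -1.45687417e-03  1.56960893e+00]
([-19.5, 7.2, 209.5], [-0.001, -0.0014, 0.0002])
```

>>> move_arm(slide=[[-19,7,0],[-19,7,50],[-19,7,100],[-19,7,140],[-19,7,175],[-19,7,200],[-19,7,210],[-19,7,210],[-19,7,210]], turn=[[0,0,0],[0,0,0],[0,0,0],[0,0,0],[0,0,0],[0,0,0],[0,0,0],[0,0,0],[0,0,0]], grip=[1,1,1,1,1,1,1,1,1])

```text
time_s: 3.7
position: [622.7, -236.1, 178.1]
ee_rot: [3.139, 0.001, 1.572]
force: [-0.4, -0.2, 0.3]
gripper_width: 0.999
grip_force: 0.0
```

Run:
```python
from h import *
s=r.get_state();print(s['position'],s['ee_rot'],s['force'])
im=r.snapshot('wrist');cv2.imwrite('pics/w2.png',im)
print(go((621.2,-235.8,195),np.pi/2))
```

```text
[ 622.68143457 -236.1485505   178.11091089] [3.13903768e+00 1.04778578e-03 1.57194506e+00] [-0.39885393 -0.23793287  0.34976853]
([0.8, -2.0, 2.4], [0.0038, 0.0016, 0.0008])
```

View pics/w2.png

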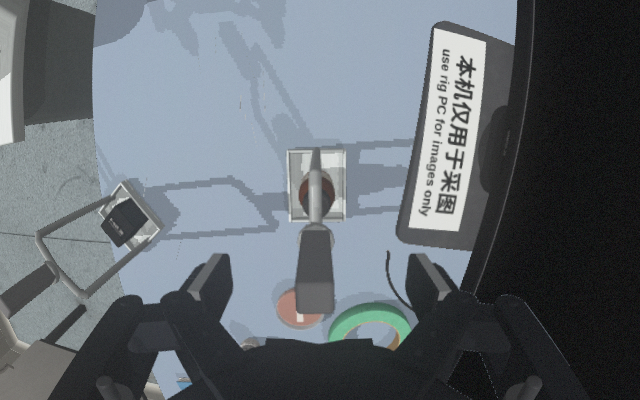

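The wrist picture shows the post (columns 298–335) centred between the open pads (columns 230 and 410). I'll close now.

>>> move_arm(slide=[[0,-2,2],[0,-2,2],[0,-2,2],[0,-2,2],[0,-2,2],[0,-2,2],[0,-2,2],[0,-2,2],[0,-2,2],[0,-2,2]], turn=[[0,0,0],[0,0,0],[0,0,0],[0,0,0],[0,0,0],[0,0,0],[0,0,0],[0,0,0],[0,0,0],[0,0,0]], grip=[1,0,-0.3,-0.6,-1,-1,-1,-1,-1,-1])

```text
time_s: 4.75
position: [619.8, -236.8, 174.2]
ee_rot: [3.141, 0.0, 1.571]
force: [0.8, 0.1, -0.1]
gripper_width: 0.18
grip_force: 58.7
```

Run:
```python
from h import *
s=r.get_state();print(s['position'],s['ee_rot'],s['force'],s['gripper_width'],s['grip_force'])
p=s['position'].copy();p[2]+=130+18.7
print(go(p,np.pi/2))
```

```text
[ 619.83516095 -236.76571102  174.18234399] [3.14112180e+00 2.01171168e-04 1.57079646e+00] [ 0.80181492  0.06656055 -0.08597237] 0.1798073039712567 58.7291944026947
([-0.0, 0.1, -130.0], [0.0005, 0.0002, 0.0])
```

Run:
```python
from h import *
print(go((468,-85,284),np.pi/2+.855,grasp=False))
```

```text
([151.7, -151.8, -109.9], [0.0004, 0.0004, -0.855])
```

>>> move_arm(slide=[[0,0,-5],[0,0,-15],[0,0,-30],[0,0,-50],[0,0,-70],[0,0,-90],[0,0,-104],[0,0,-110],[0,0,-110]], turn=[[0,0,0],[0,0,0],[0,0,0],[0,0,0],[0,0,0],[0,0,0],[0,0,0],[0,0,0],[0,0,0]], grip=[-1,-1,-1,-1,-1,-1,-1,-1,-1])

```text
time_s: 5.65
position: [620.2, -236.9, 285.7]
ee_rot: [3.139, 0.001, 1.571]
force: [0.1, -0.0, -2.9]
gripper_width: 0.177
grip_force: 58.6
```

>>> move_arm(slide=[[8,-8,0],[22,-22,0],[40,-40,0],[60,-60,0],[80,-80,0],[100,-100,0],[120,-120,0],[136,-136,0],[147,-147,0],[152,-152,0]], turn=[[0,0,-0.05],[0,0,-0.13],[0,0,-0.22],[0,0,-0.33],[0,0,-0.45],[0,0,-0.56],[0,0,-0.67],[0,0,-0.76],[0,0,-0.83],[0,0,-0.855]], grip=[-1,-1,-1,-1,-1,-1,-1,-1,-1,-1])

```text
time_s: 6.65
position: [465.7, -83.5, 282.8]
ee_rot: [-3.141, -0.003, 2.428]
force: [0.1, -0.2, -2.6]
gripper_width: 0.181
grip_force: 58.6
```

Run:
```python
from h import *
for _ in range(3): r.snapshot('side')
s=r.get_state();print(s['position'],s['ee_rot'],s['time_s'])
R0={}
for n in('scene','side','wrist'):
    im=r.snapshot(n);cv2.imwrite(f'pics/{n}3.png',im)
    for q in('vial_carrier_grip','hook_seat'):
        R0[n,q]=[(round(d['p'],2),np.round(d['at'],1).tolist()) for d in r.tip_of(n,q)[:2]];print(n,q,R0[n,q])
    print(n,proj(n,(534,-9,218)),proj(n,(516,-29,234)))
a=cv2.imread('pics/scene3.png')[190:310,210:340];b=cv2.imread('pics/side3.png')[110:230,255:385];c=cv2.imread('pics/wrist3.png')
z=lambda i,k:cv2.resize(i,None,fx=k,fy=k,interpolation=cv2.INTER_CUBIC)
t=np.hstack([z(a,3),z(b,3)])[:, :780]
cv2.imwrite('pics/m3.png',t)
```

```text
[467.58824362 -84.74385101 283.71435659] [-3.14125046e+00  1.03196905e-04  2.42509010e+00] 6.8
scene vial_carrier_grip [(0.71, [343.2, 200.7])]
scene hook_seat [(0.78, [288.0, 239.1])]
scene [290.89894372 240.47614573] [303.87916187 232.11261481]
side vial_carrier_grip [(0.91, [293.8, 173.0])]
side hook_seat [(0.56, [298.3, 175.0])]
side [301.36433545 174.19182415] [298.90431394 176.34141337]
wrist vial_carrier_grip [(0.71, [319.5, 278.5])]
wrist hook_seat [(0.62, [452.4, 218.2])]
wrist [451.54926651 217.17579007] [425.61279561 224.43936088]
```

View pics/m3.png

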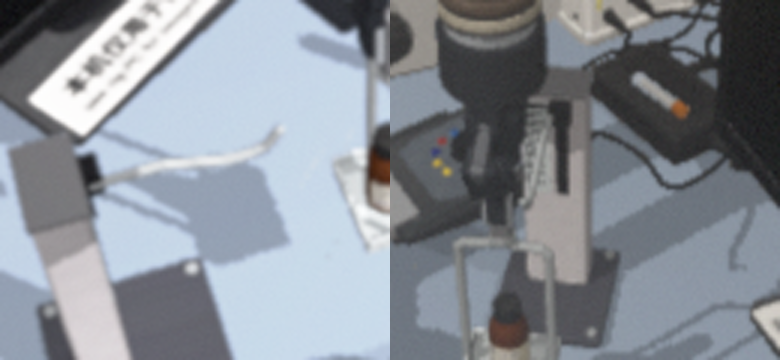

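View pics/wrist3.png

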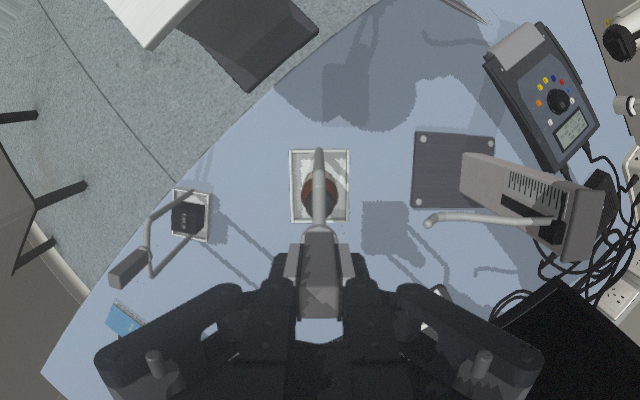

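Run:
```python
from h import *
c=r.calibration('wrist')
def az(p,z):
    o,v=ray('wrist',p,c);return o+v*(z-o[2])/v[2]
t=az((430,220.5),230);k=az((548,221.5),232);print('tip',t,'back',k,np.degrees(np.arctan2(*(k-t)[1::-1])))
for a,b in(((414,132),(494,135)),((494,135),(490,210)),((414,132),(412,207))):
    d=az(b,8)-az(a,8);print(az(a,8),np.degrees(np.arctan2(d[1],d[0])))
print('seat tri',tri([ray('scene',(288,239.1)),ray('side',(298.3,175)),ray('wrist',(452.4,218.2),c)]))
print('grip tri',tri([ray('scene',(343.2,200.7)),ray('side',(293.8,173)),ray('wrist',(319.5,278.5),c)]),r.get_state()['position'])
# carrier yaw from tray edges, tray top z~ 284+18.7+2-195
for a,b in(((290,151),(348,150)),((292,222),(347,220))):
    d=az(b,112)-az(a,112);print('tray',np.degrees(np.arctan2(d[1],d[0])))
```

```text
tip [517.91258039 -24.65984602 230.        ] back [592.1627899   56.95697641 232.        ] 47.70590887702057
[514.88094839  48.95669714   8.        ] 50.696018188749264
[597.71193551 150.14204013   8.        ] -37.20638409622294
[514.88094839  48.95669714   8.        ] -38.946456850510856
seat tri (array([533.30269698,  -7.53974263, 219.32644646]), [6.2, 7.3, 1.9])
grip tri (array([467.88681157, -85.02067741, 303.99808823]), [5.6, 5.6, 1.2]) [467.79484459 -84.91487104 284.03003934]
tray 49.91632055408987
tray 51.123677431858624
```

Both views show the bail square to the hook. The tip in the wrist view is at ≈ (430,221) and the hook line is level with the carrier's centre. I'll pass over the tip.

>>> move_arm(slide=[[0,4,0],[0.5,14,0],[1,28,0],[1,44,0],[1,60,0],[1,76,0],[1,90,0],[1,98,0],[1,102,0],[1,102,0]], turn=[[0,0,0],[0,0,0],[0,0,0],[0,0,0],[0,0,0],[0,0,0],[0,0,0],[0,0,0],[0,0,0],[0,0,0]], grip=[-1,-1,-1,-1,-1,-1,-1,-1,-1,-1])

```text
time_s: 8.25
position: [534.0, -6.7, 283.9]
ee_rot: [-3.141, -0.0, 2.426]
force: [-0.4, -0.0, -1.9]
gripper_width: 0.177
grip_force: 58.7
```

Run:
```python
from h import *
s=r.get_state();print(s['position'],s['ee_rot'],s['force'])
a=r.snapshot('scene')[190:310,230:340];b=r.snapshot('side')[110:230,250:360]
z=lambda i,k:cv2.resize(i,None,fx=k,fy=k,interpolation=cv2.INTER_CUBIC)
cv2.imwrite('pics/m4.png',np.hstack([z(a,3.6),z(b,3.6)]))
```

```text
[533.99145634  -6.72399979 283.93453626] [-3.14113708e+00 -2.50404963e-04  2.42647780e+00] [-0.36928365 -0.0423114  -1.86793019]
```

View pics/m4.png

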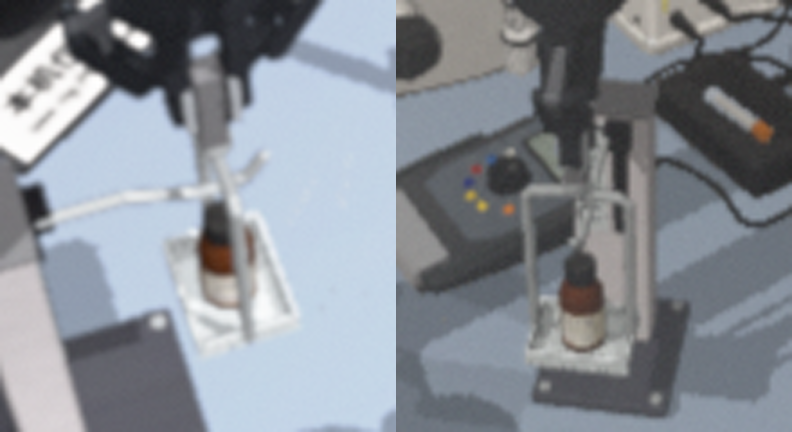

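The hook passes through the bail opening, with the bail between the tip and the bend. I'll lower now.

>>> move_arm(slide=[[0,0,3],[0,0,7],[0,0,11],[0,0,15],[0,0,19],[0,0,23],[0,0,26],[0,0,29],[0,0,32],[0,0,35]], turn=[[0,0,0],[0,0,0],[0,0,0],[0,0,0],[0,0,0],[0,0,0],[0,0,0],[0,0,0],[0,0,0],[0,0,0]], grip=[-1,-1,-1,-1,-1,-1,-1,-1,-1,-1])

```text
time_s: 9.35
position: [533.9, -7.0, 249.0]
ee_rot: [3.141, 0.0, 2.426]
force: [-0.4, 1.0, -2.2]
gripper_width: 0.176
grip_force: 58.8
```

>>> move_arm(slide=[[0,0,2],[0,0,4],[0,0,6],[0,0,8],[0,0,10],[0,0,12],[0,0,14],[0,0,16],[0,0,18],[0,0,20]], turn=[[0,0,0],[0,0,0],[0,0,0],[0,0,0],[0,0,0],[0,0,0],[0,0,0],[0,0,0],[0,0,0],[0,0,0]], grip=[-1,-1,-1,-1,-1,-1,-1,-1,-1,-1])

```text
time_s: 10.35
position: [533.9, -7.1, 229.1]
ee_rot: [3.141, 0.0, 2.426]
force: [-0.1, 0.1, -0.4]
gripper_width: 0.178
grip_force: 58.8
```

Run:
```python
from h import *
F=[]
for i in range(6): r.snapshot('side');F.append(r.get_state()['force'])
s=r.get_state();print(s['position'],np.mean(F,0),np.std(F,0),s['ft_torque'],s['grip_force'],s['gripper_width'])
for n in('scene','side'):
    r.snapshot(n)
    print(n,[(q,[(round(d['p'],2),np.round(d['at'],1).tolist()) for d in r.tip_of(n,q)[:1]]) for q in('hook_seat','vial_carrier_grip')])
```

```text
[533.92535092  -7.03551336 229.28641203] [ 0.22116532  0.17920847 -0.52632527] [0.62795064 0.40461987 0.4262154 ] [0.07642004 0.02015164 0.00905238] 58.81119668483734 0.17742309667860007
scene [('hook_seat', [(0.8, [289.2, 243.6])]), ('vial_carrier_grip', [(0.83, [287.0, 232.9])])]
side [('hook_seat', [(0.54, [302.4, 181.8])]), ('vial_carrier_grip', [(0.88, [301.4, 166.7])])]
```

>>> move_arm(slide=[[0,0,1.5],[0,0,3],[0,0,4.5],[0,0,6],[0,0,7],[0,0,7],[0,0,7]], turn=[[0,0,0],[0,0,0],[0,0,0],[0,0,0],[0,0,0],[0,0,0],[0,0,0]], grip=[-1,-1,-1,-1,-1,-1,-1])

```text
time_s: 11.65
position: [533.9, -7.0, 222.2]
ee_rot: [3.141, 0.0, 2.426]
force: [-0.0, 0.4, 0.4]
gripper_width: 0.179
grip_force: 59.0
```

Run:
```python
from h import *
F=[]
for i in range(30): r.snapshot('side');F.append(r.get_state()['force'])
s=r.get_state();print(s['position'],np.mean(F,0),np.std(F,0)/30**.5,s['time_s'])
```

```text
[533.8460377   -7.06054899 222.11747337] [0.06759632 0.3566083  0.10137855] [0.09639744 0.08304804 0.08585613] 13.15
```

>>> move_arm(slide=[[0,0,0],[0,0,0],[0,0,0],[0,0,0],[0,0,0],[0,0,0],[0,0,0],[0,0,0],[0,0,0],[0,0,0]], turn=[[0,0,0],[0,0,0],[0,0,0],[0,0,0],[0,0,0],[0,0,0],[0,0,0],[0,0,0],[0,0,0],[0,0,0]], grip=[-0.62,-0.58,-0.5,-0.4,-0.2,0,0.2,0.4,0.4,0.4])

```text
time_s: 14.15
position: [533.8, -7.0, 222.1]
ee_rot: [3.142, 0.0, 2.426]
force: [1.1, -1.1, -0.9]
gripper_width: 0.698
grip_force: 0.0
```

Run:
```python
from h import *
s=r.get_state();print(s['position'],s['force'],s['gripper_width'],s['grip_force'])
a=r.snapshot('scene')[190:310,230:340];b=r.snapshot('side')[110:230,250:360]
z=lambda i,k:cv2.resize(i,None,fx=k,fy=k,interpolation=cv2.INTER_CUBIC)
cv2.imwrite('pics/m5.png',np.hstack([z(a,3.6),z(b,3.6)]))
```

```text
[533.83395988  -7.03388085 222.14588956] [ 1.06527716 -1.05660215 -0.88342258] 0.6979252959768832 0.0
```

View pics/m5.png

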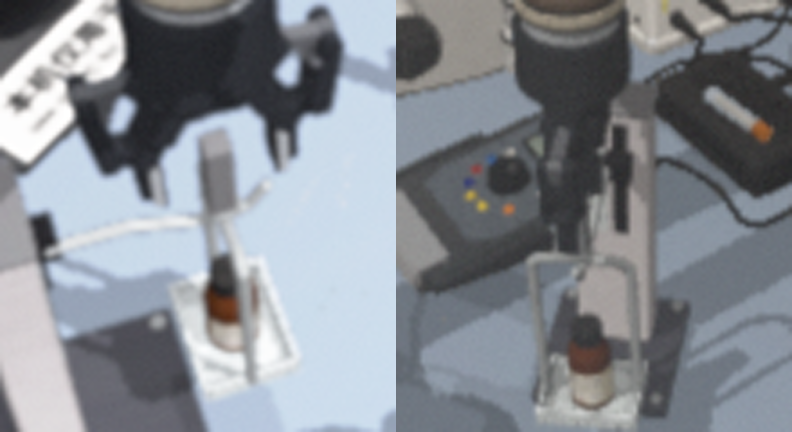

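The carrier hangs upright on the hook with its post clear between the open fingers. I'll withdraw straight up.

>>> move_arm(slide=[[0,0,-4],[0,0,-12],[0,0,-24],[0,0,-40],[0,0,-60],[0,0,-85],[0,0,-110],[0,0,-130],[0,0,-140],[0,0,-140]], turn=[[0,0,0],[0,0,0],[0,0,0],[0,0,0],[0,0,0],[0,0,0],[0,0,0],[0,0,0],[0,0,0],[0,0,0]], grip=[0.4,0.4,0.4,0.4,0.4,0.4,0.4,0.4,0.4,0.4])

```text
time_s: 15.25
position: [534.9, -7.1, 364.8]
ee_rot: [3.139, 0.004, 2.426]
force: [0.5, -0.6, -0.0]
gripper_width: 0.703
grip_force: 0.0
```

Run:
```python
from h import *
b0=r.snapshot('scene')[190:310,230:340].astype(int)
D=[]
for i in range(50):
    im=r.snapshot('scene')
    if i%7==6:
        b=im[190:310,230:340].astype(int);D.append(round(abs(b-b0).mean(),2));b0=b
print(D,r.get_state()['time_s'],r.get_state()['force'])
for n in('scene','side'):
    im2=r.snapshot(n);print(n,[(q,[(round(d['p'],2),np.round(d['at'],1).tolist()) for d in r.tip_of(n,q)[:1]]) for q in('hook_seat','vial_carrier_grip','cube_carrier_grip')])
z=lambda i,k:cv2.resize(i,None,fx=k,fy=k,interpolation=cv2.INTER_CUBIC)
cv2.imwrite('pics/m6.png',np.hstack([z(im[190:310,230:340],3.6),z(im2[110:230,250:360],3.6)]))
```

```text
[np.float64(1.36), np.float64(1.01), np.float64(0.83), np.float64(0.82), np.float64(0.83), np.float64(0.83), np.float64(0.82)] 17.8 [-0.00524756 -0.61505428 -0.2295492 ]
scene [('hook_seat', [(0.73, [289.0, 247.7])]), ('vial_carrier_grip', [(0.8, [291.3, 237.3])]), ('cube_carrier_grip', [(0.8, [412.5, 184.3])])]
side [('hook_seat', [(0.54, [309.8, 279.3])]), ('vial_carrier_grip', [(0.58, [296.5, 166.3])]), ('cube_carrier_grip', [(0.75, [311.1, 278.1])])]
```

View pics/m6.png

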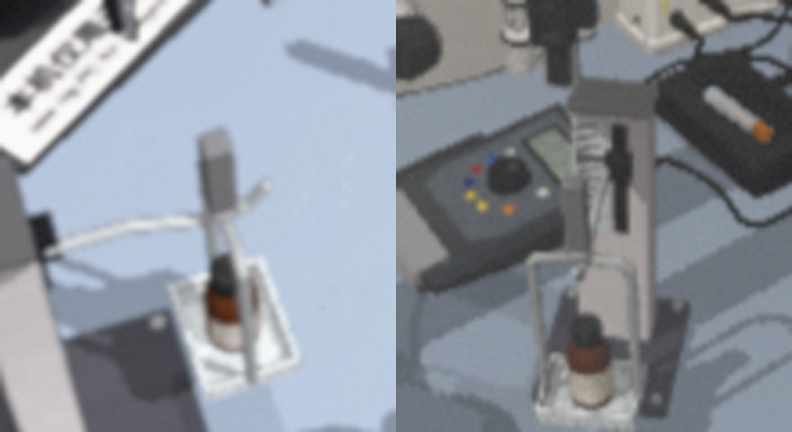

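The carrier hangs upright and still (frame differences are down to noise), the gripper is clear of it, and the cube carrier hasn't moved.

```bash
python3 -c "
from workcell import r
print(r.finish_job())"
```

```text
the job is handed in; nothing more can be done
None
```

The bottle's carrier hangs free, upright and still on the scale hook, the cube carrier was left where it stood, and the job is handed in (at about 18 s of the 51 s allowed).

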